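Roll the paving of a display base flush

ROBOT

A 7-joint arm with a two-finger parallel gripper is mounted at the origin on the work surface. World frame = base frame: x ahead of the robot, y to its left, z up, the work surface at z = 0. Lengths are in mm, angles in rad, forces in N, time in s.
With the tool pointing down it reaches from about 400 to 850 mm from the base axis. Payload 4.4 kg.
Tool frame: the origin (TCP) lies between the finger pads; the fingertips stand tip_extent ahead of it and the grasp point (between the pads) lies 8 mm behind it (tip_extent is the distance from the TCP to the fingertips, in mm); z points along the fingers, y is the line along which they close (so a half turn about z gives the same grasp; the last joint's range is limited). The gripper opens to 94 mm and grips with 3 to 60 N. Pads are 16 mm wide; open, the fingers measure 119 mm over their backs; the gripper's body (75 mm by 177 mm) begins 78 mm behind the grasp point.
Start: joints at [-0.066, 0.628, 0.038, 1.517, -0.027, 0.996, -0.02], TCP at [650.014, 0.028, 216.478] pointing down, gripper open.
Joint ranges: [-3.06, 3.06], [-0.37, 2.12], [-1.25, 1.32], [0.18, 2.47], [-1.1, 4.24], [0.23, 1.98], [-2.94, 2.94]. Speed limits (rad/s): [2.57, 2.57, 3.14, 3.14, 3.14, 3.14, 3.14].

INTERFACE

Orientations are given as [roll, pitch, yaw] about the fixed x, y, z axes, in that order (R = Rz(yaw) Ry(pitch) Rx(roll)).
In Python, from workcell import * gives the robot as it stands.
- The arm moves only by the shell command python3 -m pendant 'ROWS' [OPENING]. ROWS is JSON, a list of rows, each a list of 2 entries, a list of its own where there are three numbers: the shift along the tool's x, y, z in m, then the turn, a rotation vector about the tool's x, y, z in units of 8 degrees (1.0 is 8 degrees). In form: [[[dx, dy, dz], [ax, ay, az]], ...]. A call has 1 to 20 rows; each row is the pose to reach, as a shift and turn from the pose commanded when the call began, along the tool's axes at that moment; what a row does not reach only later rows make up. A row lasts 1/8 s, in which the tool goes at most 62.5 mm and 10.7 degrees, less where a joint would pass 70% of its speed; a pose out of reach is approached as far as the arm can. A call with a gripper value outside its range is refused whole. OPENING is the closure, from 0 (fully open) to 1 (shut), set as the call begins (- or left out, the last holds). The fingers move at their own pace and stop on an object; the grip force is fixed at half the most. Time passes only in rows, so rows that repeat a pose let the fingers close. It gives the time, the measured TCP pose, the force, the opening and the grip force at its end, in the units of the state.
- sense(): the state, without advancing time (a new reading comes with each control period).
- read_camera(name): name is "scene" or "side" or "wrist"; returns (picture, depth): 384x512x3 uint8, red, green, blue; 384x512 float32, mm along the optical axis (not along the pixel's ray), 0 where there is no reading.
- camera_info(name): a dict with "mtx" (3x3 intrinsics, pixels), "R" (3x3) and "t" (3): a world point X has camera coordinates R X + t; the wrist camera has in their place "hand_eye" (4x4, takes a point from camera to tool coordinates, whose origin is the TCP and whose axes are the flange's). Camera axes: x right, y down, z forward; pixel columns grow to the right and rows downward; lengths in mm; the calibration is good to about 2 mm. The wrist camera is an equidistant fisheye: a pixel r from the principal point sees the ray r / f radians off the axis. A picture is of the moment at which its call begins: read the wrist's pose just before it. camera_info takes no time and is no camera call.
- hand_in(): hands the job in; it is judged then, once.
The state is a dict: "t": time; "joints": joint angles; "qvel": joint speeds; "joint_torque": joint torques, N m; "ee_pos": TCP position; "ee_rot": TCP orientation; "ft_force": force on the tool from outside, world axes, zero at the start; "ft_torque": the same for the moment, N m; "finger_gap": opening from 0.0 (shut) to 1.0 (fully open); "gripper_force": force on a finger pad.
Only numpy, scipy, OpenCV 4.12 (cv2) and the standard library are available. Lean on these libraries where they do the work, as an engineer would, in place of code of your own. Each camera call takes 0.05 s, during which the arm holds its last target. There are 200 camera calls.

TASK

Take the hand roller from its wooden stand and roll the paving slabs of the display base down into their bed in long strokes along the street, until every slab is fully home, flush with the kerb. Keep a steady downward push of about 12 N: a row needs some 6 N to go home and the cast slabs crack at 30 N. Press with the roller only, leave the other things on the bench where they are, then stand the roller back in its stand, upright and fully down, and let go.

Things in the scene. Friction and masses are not known exactly. Their poses are not given: they have to be found in the camera images.
- base: Display base fixed to the bench: dark wooden plinth 280 x 146 x 20 mm carrying a short paved street framed by kerbs. Origin on its underside, below the middle of the street; x runs along the street, y across it, z up. A low ruined brick wall stands beside the street at y = 64 to 74 mm, up to 26 mm above the kerb.
- street_mid (a point): Middle of the street at the nominal height of the kerb's top, 32 mm above the base's origin; axes as the base. Paving 225 mm (x) by 80 mm (y): five rows of two concrete slabs, each 43.5 (x) by 39 mm (y), rows at x = -90, -45, 0, 45, 90 mm, columns at y = -20 (r) and +20 mm (l). Kerbs 12 mm wide along the sides, 16 mm wide at the ends, all in one plane with the finished paving.
- street_end (a point): Point of the plinth 112 mm along x from street_mid, at nominal kerb height. The street was bedded by eye and its true height is not measured: the whole of it may lie up to 3.5 mm higher or lower than street_mid says, and it slopes along x, so that this end may be up to another 3.5 mm higher or lower than the middle (the other end the opposite way). It is level across. Only feel tells.
- rest: Plywood roller stand fixed to the bench, foot 90 x 130 mm, origin on its underside at the middle. Two rails 10 mm thick, 110 mm long run along y at x = -28 and +28 mm, tops 54 mm up; end stops 30 mm high at y = -58 and +58 mm leave 110 mm clear. The roller stands with its hood on the rail tops, the rubber roller hanging between (axle along y), the middle of its handle 88 mm above the origin.
- handle (a point): Middle of the hand roller's upright wooden handle: a block 36 mm (x) by 28 mm (y) by 60 mm tall (z), to be gripped across its 28 mm. At its foot, 30 mm below this point, is the top of a steel hood plate 62 (x) x 92 (y) x 4 mm, on which fingertips may bear. The tool weighs about 0.4 kg and is the same turned half round.
- axle (a point): Middle of the rubber roller held under the hood by two side cheeks, 58 mm straight below the handle's middle. The roller is hard rubber, 36 mm diameter, 76 mm long along y, turns freely; its lowest line is 18 mm below this point (76 mm below the handle's middle). The cheeks are 26 mm wide, outer faces at y = -45 and +45 mm, lower edges 9 mm below this point.
- wheel (a joint): Angle turned by the rubber roller in its hood, rad, 0 at the start, either sign by direction (18 mm of rolling per rad).
- slab1r (a joint): Slab bedded in stiff putty: sinks when pushed with a bit over 2.5 N, stays where pushed, hard stop when home. How far slab 1r (row 1 counted along x of the base, right, y < 0) has sunk, m: 0 is 3.5 mm proud of the kerb (they start 2.5 to 3.5 mm proud), 0.0035 is home, flush with the kerb.
- slab1l (a joint): Slab bedded in stiff putty: sinks when pushed with a bit over 2.5 N, stays where pushed, hard stop when home. How far slab 1l (row 1 counted along x of the base, left, y > 0) has sunk, m: 0 is 3.5 mm proud of the kerb (they start 2.5 to 3.5 mm proud), 0.0035 is home, flush with the kerb.
- slab2r (a joint): Slab bedded in stiff putty: sinks when pushed with a bit over 2.5 N, stays where pushed, hard stop when home. How far slab 2r (row 2 counted along x of the base, right, y < 0) has sunk, m: 0 is 3.5 mm proud of the kerb (they start 2.5 to 3.5 mm proud), 0.0035 is home, flush with the kerb.
- slab2l (a joint): Slab bedded in stiff putty: sinks when pushed with a bit over 2.5 N, stays where pushed, hard stop when home. How far slab 2l (row 2 counted along x of the base, left, y > 0) has sunk, m: 0 is 3.5 mm proud of the kerb (they start 2.5 to 3.5 mm proud), 0.0035 is home, flush with the kerb.
- slab3r (a joint): Slab bedded in stiff putty: sinks when pushed with a bit over 2.5 N, stays where pushed, hard stop when home. How far slab 3r (row 3 counted along x of the base, right, y < 0) has sunk, m: 0 is 3.5 mm proud of the kerb (they start 2.5 to 3.5 mm proud), 0.0035 is home, flush with the kerb.
- slab3l (a joint): Slab bedded in stiff putty: sinks when pushed with a bit over 2.5 N, stays where pushed, hard stop when home. How far slab 3l (row 3 counted along x of the base, left, y > 0) has sunk, m: 0 is 3.5 mm proud of the kerb (they start 2.5 to 3.5 mm proud), 0.0035 is home, flush with the kerb.
- slab4r (a joint): Slab bedded in stiff putty: sinks when pushed with a bit over 2.5 N, stays where pushed, hard stop when home. How far slab 4r (row 4 counted along x of the base, right, y < 0) has sunk, m: 0 is 3.5 mm proud of the kerb (they start 2.5 to 3.5 mm proud), 0.0035 is home, flush with the kerb.
- slab4l (a joint): Slab bedded in stiff putty: sinks when pushed with a bit over 2.5 N, stays where pushed, hard stop when home. How far slab 4l (row 4 counted along x of the base, left, y > 0) has sunk, m: 0 is 3.5 mm proud of the kerb (they start 2.5 to 3.5 mm proud), 0.0035 is home, flush with the kerb.
- slab5r (a joint): Slab bedded in stiff putty: sinks when pushed with a bit over 2.5 N, stays where pushed, hard stop when home. How far slab 5r (row 5 counted along x of the base, right, y < 0) has sunk, m: 0 is 3.5 mm proud of the kerb (they start 2.5 to 3.5 mm proud), 0.0035 is home, flush with the kerb.
- slab5l (a joint): Slab bedded in stiff putty: sinks when pushed with a bit over 2.5 N, stays where pushed, hard stop when home. How far slab 5l (row 5 counted along x of the base, left, y > 0) has sunk, m: 0 is 3.5 mm proud of the kerb (they start 2.5 to 3.5 mm proud), 0.0035 is home, flush with the kerb.
- paint_a: Dropper paint bottle, 25 mm across, 78 mm tall, near the stand's far side. Bystander: leave alone. Origin under its middle.
- paint_b: Dropper bottle, 25 x 78 mm, at the right. Bystander: leave alone. Origin under its middle.
- paint_c: Dropper bottle, 25 x 78 mm, at the left. Bystander: leave alone. Origin under its middle.
- glue_pot: Round glue pot, 44 mm across, 55 mm tall, on the robot's side of the stand. Bystander: leave alone. Origin under its middle.
- brush_jar: Glass jar of brushes, 72 mm across, up to 230 mm tall, at the right. Bystander: leave alone. Origin under its middle.
- figure: Grey model figure on a round foot, 32 mm across, 49 mm tall, at the left. Bystander: leave alone. Origin under its middle.
- knife: Hobby knife lying at the left, 155 mm long. Bystander: leave alone. Origin under its middle.
There are look-alikes about, which are no part of the job. What is shaped like the part that bears handle but pink or turquoise is not meant.

How it is judged (in metres and radians):
On the way, in this order (a step that is already met when the one before it is completed fails the run):
1. the roller is pressed on the paving and has rolled along it for at least 45 mm (contact force between roller and base above 3 N and (value of joint wheel above 2.5 rad or value of joint wheel below -2.5 rad)), for 0.05 s.
2. every slab is home, within 0.6 mm of its stop (value of joint each of slab1r, slab1l, slab2r, slab2l, slab3r, slab3l, slab4r, slab4l, slab5r, slab5l above 0.0029 m), for 0.2 s.
At the end, for the whole second after the job is handed in: All ten slabs are home, within 0.6 mm of their stops (flush with the kerb), and the roller stands in its stand, upright (within 0.1 rad) and fully down (handle within 8 mm along x, 14 mm along y and 4 mm in height of its place), released and at rest (all of step 2 and x of handle in the frame of rest between -0.008 and 0.008 m and y of handle in the frame of rest between -0.014 and 0.014 m and z of handle in the frame of rest between 0.084 and 0.092 m and angle between handle's own z axis and vertical below 0.1 rad and linear speed of roller below 0.02 m/s and contact force between the fingers and roller below 0.1 N and contact force between roller and rest above 1 N); the robot touches nothing.
It fails at once if the roller presses on the base or its slabs with more than 30 N (slabs crack) (contact force between roller and base above 30 N).
It fails at once if the hand or arm touches the base or its slabs (contact force between any of the fingers, the arm and base above 1.5 N).
It fails at once if a bystander is moved by more than 20 mm (distance of any of paint_a, paint_b, paint_c, glue_pot, brush_jar, figure, knife from where it was at the start of the episode above 0.02 m).
It also fails if it takes over 72 s, if anything falls off the work surface, if the arm or the gripper's body presses on something with over 40 N, if the wrist force passes 120 N, or if a joint passes its speed limit or range.

## Working session

There is one attempt and no reset: what is moved stays moved. The work goes in short steps, Python scripts to look and compute and a shell command to move; the robot and the scene stay as the last step left them, time stands still between calls to the robot, and variables do not carry over. Pictures are saved under pics/ and viewed, at most 10 in all, crops included, and the job is handed in when it is done.

```bash
mkdir -p pics; ls
python3 - <<'E'
from workcell import *
import cv2,numpy as np
s=sense();print({k:np.round(v,3) for k,v in s.items()})
for n in("scene","side"):
    p,d=read_camera(n);np.savez(f"pics/{n}.npz",p=p,d=d);cv2.imwrite(f"pics/{n}.png",p[:,:,::-1])
    c=camera_info(n);print(n,c)
print(camera_info("wrist"))
E
```

```text
pics
{'t': np.float64(0.0), 'joints': array([-0.066,  0.629,  0.038,  1.518, -0.027,  0.996, -0.02 ]), 'qvel': array([-0.001,  0.001, -0.   , -0.002, -0.002, -0.001, -0.001]), 'joint_torque': array([ 0.0000e+00, -5.4973e+01,  1.1440e+00, -1.8663e+01, -5.2000e-02,
        2.4000e-02,  0.0000e+00]), 'ee_pos': array([6.49373e+02, 6.00000e-03, 2.15571e+02]), 'ee_rot': array([-3.14 ,  0.   ,  1.571]), 'ft_force': array([-0.093, -0.748, -0.15 ]), 'ft_torque': array([-0.024, -0.018,  0.032]), 'gripper_force': np.float64(0.0), 'finger_gap': np.float64(0.999)}
scene {'mtx': array([[417.81326967,   0.        , 258.5098142 ],
       [  0.        , 417.81326967, 199.26201566],
       [  0.        ,   0.        ,   1.        ]]), 'R': array([[-0.13745487,  0.99049353,  0.00536002],
       [ 0.75159035,  0.10782284, -0.65075816],
       [-0.64514967, -0.08542134, -0.75926615]]), 't': array([ 102.59005829, -269.41027123, 1729.33678147])}
side {'mtx': array([[396.40979823,   0.        , 250.87930012],
       [  0.        , 396.40979823, 186.5864366 ],
       [  0.        ,   0.        ,   1.        ]]), 'R': array([[-0.74720982,  0.66436845,  0.01708939],
       [ 0.36846367,  0.43553439, -0.82130647],
       [-0.55309312, -0.60739145, -0.57023121]]), 't': array([ 372.81232386,  -78.72951737, 1416.86874502])}
{'mtx': array([[297.31863964,   0.        , 258.26993167],
       [  0.        , 297.31863964, 195.32197411],
       [  0.        ,   0.        ,   1.        ]]), 'hand_eye': array([[-2.15559184e-04, -9.64979884e-01, -2.62323802e-01,
         7.57779622e+01],
       [ 9.99999952e-01, -1.49161966e-04, -2.73024696e-04,
         1.02316948e+00],
       [ 2.24334605e-04, -2.62323848e-01,  9.64979869e-01,
        -1.68222211e+02],
       [ 0.00000000e+00,  0.00000000e+00,  0.00000000e+00,
         1.00000000e+00]])}
```

```bash
python3 -c "
import cv2
a=cv2.imread('pics/scene.png');cv2.imwrite('pics/scene_b.png',cv2.resize(a,(800,600)))"
```

```text
(no output)
```

View pics/scene_b.png

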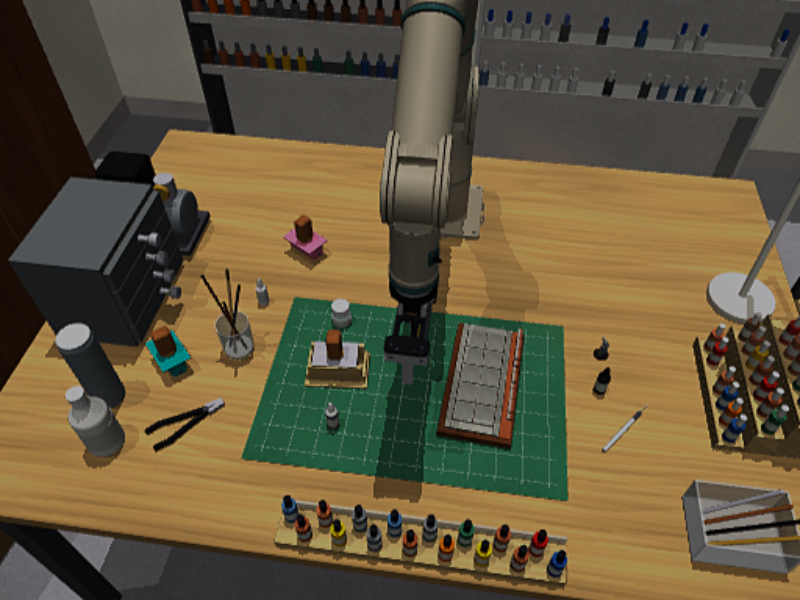

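View pics/side.png

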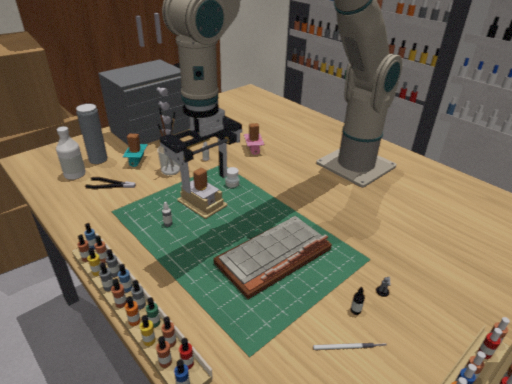

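The scene view shows the stand with the brown handle at about (334,350) and the paved base at about (482,383), both in the 800-px image. The wall is on the base's world +y side, and the glue pot (341,313) and paint bottle (332,416) flank the stand. The pink and turquoise rollers are decoys.

```bash
cat > h.py <<'E'
from workcell import *
import cv2,numpy as np
from scipy.spatial.transform import Rotation as Ro
def cloud(n,p=None,d=None):
    if p is None: p,d=read_camera(n)
    c=camera_info(n);K=c["mtx"];v,u=np.mgrid[:384,:512]
    X=np.stack([(u-K[0,2])/K[0,0]*d,(v-K[1,2])/K[1,1]*d,d],-1)
    return p,(X-c["t"])@c["R"]
def wcloud():
    s=sense();p,d=read_camera("wrist");c=camera_info("wrist");K=c["mtx"];v,u=np.mgrid[:384,:512]
    a=(u-K[0,2])/K[0,0];b=(v-K[1,2])/K[1,1];th=np.hypot(a,b)+1e-9
    r=np.tan(th)/th;X=np.stack([a*r*d,b*r*d,d,np.ones_like(d)],-1)
    H=np.eye(4);H[:3,:3]=Ro.from_euler("xyz",s["ee_rot"]).as_matrix();H[:3,3]=s["ee_pos"]
    return p,(X@(H@c["hand_eye"]).T)[...,:3],d,H
def rect(P): 
    c,wh,a=cv2.minAreaRect(P[:,:2].astype(np.float32));return np.round(c,1),np.round(wh,1),round(a,1)
E
python3 - <<'E'
from h import *
for n in("scene","side"):
    f=np.load(f"pics/{n}.npz");p,W=cloud(n,f["p"],f["d"]);hsv=cv2.cvtColor(p,cv2.COLOR_RGB2HSV)
    z=W[...,2];x=W[...,0];y=W[...,1]
    ok=(f["d"]>0)
    st=ok&(abs(x-600)<200)&(y>-10)&(y<180)&(z>24)&(z<45)
    st=cv2.morphologyEx(st.astype(np.uint8),cv2.MORPH_OPEN,np.ones((3,3)))>0
    print(n,"paving",st.sum(),rect(W[st]),np.percentile(z[st],[5,50,95]))
    pl=ok&(abs(x-600)<200)&(y>-10)&(y<180)&(z>10)&(z<45)
    print("plinth",rect(W[pl]))
    s2=ok&(abs(x-580)<120)&(y>-260)&(y<-90)
    for a,b in((5,25),(48,58),(60,72),(80,130)):
        m=s2&(z>a)&(z<b)
        if m.sum()>5: print(a,b,m.sum(),rect(W[m]),W[m].mean(0).round(1))
E
```

```text
scene paving 2185 (array([544.2, 126.1]), array([110.5, 261.4]), 88.8) [27.92274625 35.3643456  40.68859892]
plinth (array([544.7, 120.5]), array([126. , 283.7]), 88.2)
5 25 601 (array([ 579.9, -175.2]), array([169.2, 239.4]), 89.9) [ 595.  -167.4   10.1]
48 58 170 (array([ 606.8, -162.6]), array([182. , 107.6]), 6.9) [ 586.5 -160.6   54.6]
60 72 226 (array([ 606.4, -166. ]), array([170.2,  98.3]), 7.9) [ 560.9 -168.5   62.5]
80 130 156 (array([ 609.5, -163.8]), array([153.5,  28.7]), 7.3) [ 560.2 -168.4  109.1]
side paving 2900 (array([546.4, 126.8]), array([115.5, 260.8]), 87.5) [29.67273472 35.99629421 40.59373196]
plinth (array([551. , 125.7]), array([122.9, 270.5]), 86.9)
5 25 518 (array([ 579.6, -172.4]), array([165.6, 238.9]), 88.6) [ 588.1 -146.6   12.2]
48 58 143 (array([ 603.9, -135.1]), array([147. , 126.3]), 31.5) [ 591.2 -136.2   53.6]
60 72 203 (array([ 605.9, -157.9]), array([171.7,  86.8]), 6.5) [ 568.3 -151.    62.7]
80 130 213 (array([ 610. , -163.4]), array([149.1,  30.2]), 3.9) [ 557.9 -161.2  104.8]
```

```bash
python3 -m pendant '[[[-0.02,-0.01,-0.01],[0,0,1.2]],[[-0.04,-0.02,-0.02],[0,0,2.5]],[[-0.06,-0.03,-0.03],[0,0,3.75]],[[-0.08,-0.04,-0.045],[0,0,5]],[[-0.1,-0.05,-0.045],[0,0,6.25]],[[-0.12,-0.06,-0.045],[0,0,7.5]],[[-0.14,-0.07,-0.045],[0,0,8.75]],[[-0.16,-0.08,-0.045],[0,0,10]],[[-0.168,-0.09,-0.045],[0,0,11.25]],[[-0.168,-0.09,-0.045],[0,0,11.25]],[[-0.168,-0.09,-0.045],[0,0,11.25]]]'
python3 - <<'E'
from h import *
p,W,d,H=wcloud();np.savez("pics/w1.npz",p=p,W=W,d=d,H=H);cv2.imwrite("pics/w1.png",p[:,:,::-1])
print(sense()["joints"].round(2))
E
```

```text
t: 1.48
ee_pos: [560.5, -167.0, 261.3]
ee_rot: [-3.141, -0.0, 0.004]
ft_force: [-0.2, 0.7, 0.3]
finger_gap: 1.002
gripper_force: 0.0
[-0.06  0.52  0.48  1.66 -0.28  1.03 -1.06]
```

View pics/w1.png

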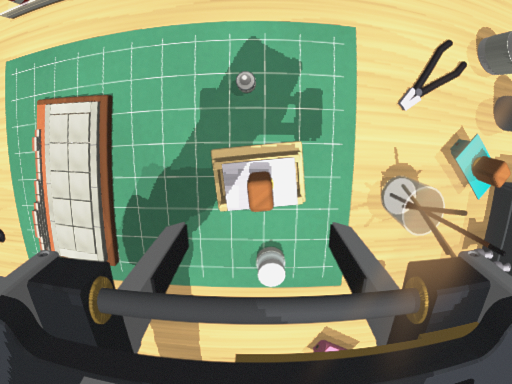

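The wrist view, with up as world +x and left as +y, shows the handle top at (260,185) on a white hood in the plywood stand. The glue pot is at (271,268), paint_a at (245,80), and the base at left, about (75,180).

Run:
```python
from h import *
f=np.load("pics/w1.npz");p,W,d=f["p"],f["W"],f["d"]
z=W[...,2];hsv=cv2.cvtColor(p,cv2.COLOR_RGB2HSV)
R=np.zeros(z.shape,bool);R[135:225,205:310]=1
for a,b in((112,125),(80,112),(58,66),(48,57),(24,36),(5,14)):
    m=R&(z>a)&(z<b)
    if m.sum()>5:print(a,b,m.sum(),rect(W[m]),W[m].mean(0).round(1))
B=np.zeros(z.shape,bool);B[90:270,30:120]=1
for a,b in((12,24),(28,42),(48,70)):
    m=B&(z>a)&(z<b);m=cv2.morphologyEx(m.astype(np.uint8),cv2.MORPH_OPEN,np.ones((3,3)))>0
    if m.sum()>5:print("base",a,b,m.sum(),rect(W[m]),W[m].mean(0).round(1))
g=B&(hsv[...,1]<60)&(z>25)&(z<45);g=cv2.morphologyEx(g.astype(np.uint8),cv2.MORPH_OPEN,np.ones((3,3)))>0
P=W[g];print("grey",g.sum(),rect(P));A=np.c_[P[:,:2]-[545,115],np.ones(len(P))];print(np.linalg.lstsq(A,P[:,2],rcond=None)[0])
for (u,v) in((260,188),(271,268),(245,80)):print(W[v,u])
# plinth/all above mat at z>8
m=B&(z>8);print("all",rect(W[m]))
```

```text
112 125 786 (array([ 552.3, -169.7]), array([36.2, 28. ]), 5.2) [ 553.8 -169.6  119.9]
80 112 128 (array([ 567.6, -168.6]), array([ 6.1, 27.5]), 2.7) [ 569.4 -168.7   97.1]
58 66 2566 (array([ 552.6, -167.8]), array([ 64.1, 106.5]), 5.9) [ 556.  -169.7   61. ]
48 57 292 (array([ 552.8, -167.5]), array([ 66.5, 109.4]), 5.7) [ 570.8 -158.7   55.1]
24 36 507 (array([ 553.1, -167.5]), array([ 66.4, 122. ]), 5.7) [ 558.3 -166.    31.7]
5 14 1011 (array([ 544.8, -167.5]), array([157.7, 130.7]), 87.8) [ 582.3 -164.8   10.6]
base 12 24 1866 (array([567.4,  81.7]), array([309.4, 132.3]), 22.1) [570.1  78.8  21.2]
base 28 42 8887 (array([547.3, 140. ]), array([129.1, 257.6]), 86.6) [551.2 131.1  35.6]
base 48 70 305 (array([478.7, 203.9]), array([13., 84.]), 86.7) [481.2 202.1  54.9]
grey 8554 (array([546.8, 138.1]), array([124.5, 257.7]), 86.0)
[-2.80698752e-02  2.47621050e-02  3.57321743e+01]
[ 561.80890028 -169.22181746  120.43852481]
[ 429.89866573 -185.90795145   57.83326102]
[ 680.95093585 -151.49888769   78.25916245]
all (array([538.2,  26.2]), array([370.9, 279.3]), 85.7)
```

```bash
python3 -m pendant '[[[-0.008,0.0025,0.02],[0,0,-0.65]],[[-0.008,0.0025,0.05],[0,0,-0.65]],[[-0.008,0.0025,0.08],[0,0,-0.65]],[[-0.008,0.0025,0.1],[0,0,-0.65]],[[-0.008,0.0025,0.12],[0,0,-0.65]],[[-0.008,0.0025,0.12],[0,0,-0.65]],[[-0.008,0.0025,0.12],[0,0,-0.65]]]' 0.45
python3 - <<'E'
from h import *
p,W,d,H=wcloud();cv2.imwrite("pics/w2.png",p[:,:,::-1])
z=W[...,2];hsv=cv2.cvtColor(p,cv2.COLOR_RGB2HSV)
b=(hsv[...,0]<15)&(hsv[...,1]>120)&(z>110)&(z<130)&(abs(W[...,0]-552)<40)&(abs(W[...,1]+169)<40)
print(b.sum(),rect(W[b]),W[b].mean(0))
E
```

```text
t: 2.4
ee_pos: [552.7, -170.4, 142.1]
ee_rot: [3.141, -0.001, 0.092]
ft_force: [-0.0, 0.4, -0.5]
finger_gap: 0.552
gripper_force: 0.0
1756 (array([ 553.5, -169. ]), array([34.1, 25.6]), 5.9) [ 555.3438378  -169.07209237  119.859177  ]
```

View pics/w2.png

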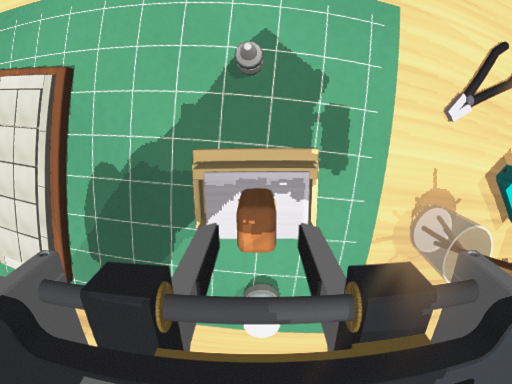

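The fingers straddle the handle evenly (handle at (257,225), fingers at about 200 and 320), so I'll descend.

```bash
python3 -m pendant '[[[0,-0.001,0.015],[0,0,0]],[[0,-0.001,0.03],[0,0,0]],[[0,-0.001,0.042],[0,0,0]],[[0,-0.001,0.045],[0,0,0]],[[0,-0.001,0.048],[0,0,0]],[[0,-0.001,0.048],[0,0,0]]]'
```

```text
t: 3.2
ee_pos: [552.0, -169.6, 93.5]
ee_rot: [3.142, -0.0, 0.091]
ft_force: [-0.4, -0.5, 1.0]
finger_gap: 0.55
gripper_force: 0.0
```

```bash
python3 -m pendant '[[[0,0,0.003],[0,0,0]],[[0,0,0.006],[0,0,0]],[[0,0,0.008],[0,0,0]],[[0,0,0.008],[0,0,0]]]'
```

```text
t: 3.7
ee_pos: [551.8, -169.4, 85.3]
ee_rot: [-3.141, 0.0, 0.091]
ft_force: [0.7, -0.3, -0.2]
finger_gap: 0.549
gripper_force: 0.0
```

```bash
python3 -m pendant '[[[0,0,0.002],[0,0,0]],[[0,0,0.004],[0,0,0]],[[0,0,0.004],[0,0,0]]]';python3 -m pendant '[[[0,0,0.002],[0,0,0]],[[0,0,0.003],[0,0,0]],[[0,0,0.003],[0,0,0]]]'
```

```text
t: 4.08
ee_pos: [551.8, -169.4, 81.3]
ee_rot: [-3.141, 0.0, 0.091]
ft_force: [0.5, 0.6, -1.6]
finger_gap: 0.549
gripper_force: 0.0
t: 4.45
ee_pos: [551.8, -169.4, 78.4]
ee_rot: [-3.141, 0.0, 0.091]
ft_force: [-0.5, -0.3, -0.3]
finger_gap: 0.551
gripper_force: 0.0
```

```bash
for i in 1 2 3; do :; done; python3 -m pendant '[[[0,0,0.001],[0,0,0]],[[0,0,0.002],[0,0,0]],[[0,0,0.002],[0,0,0]]]' | grep -E "pos|force";python3 -m pendant '[[[0,0,0.001],[0,0,0]],[[0,0,0.002],[0,0,0]],[[0,0,0.002],[0,0,0]]]'| grep -E "pos|force"
```

```text
ee_pos: [551.8, -169.4, 76.4]
ft_force: [0.1, 0.6, -1.6]
gripper_force: 0.0
ee_pos: [551.9, -169.4, 74.4]
ft_force: [0.2, 0.1, 0.2]
gripper_force: 0.0
```

```bash
python3 -m pendant '[[[0,0,0.001],[0,0,0]],[[0,0,0.002],[0,0,0]],[[0,0,0.002],[0,0,0]]]' | grep -E "pos|force";python3 -m pendant '[[[0,0,0.001],[0,0,0]],[[0,0,0.002],[0,0,0]],[[0,0,0.002],[0,0,0]]]'| grep -E "pos|force"
```

```text
ee_pos: [551.9, -169.5, 72.4]
ft_force: [0.4, -0.8, -0.1]
gripper_force: 0.0
ee_pos: [552.0, -169.5, 72.3]
ft_force: [-3.1, 1.6, 14.4]
gripper_force: 7.4
```

Contact with the hood came at TCP z≈72.3, with roughly 7 N/mm of compliance. I'll back off slightly and grip.

```bash
python3 -m pendant '[[[0,0,-0.0015],[0,0,0]],[[0,0,-0.0015],[0,0,0]],[[0,0,-0.0015],[0,0,0]],[[0,0,-0.0015],[0,0,0]],[[0,0,-0.0015],[0,0,0]]]' 1; python3 -m pendant '[[[0,0,-0.01],[0,0,0]],[[0,0,-0.03],[0,0,0]],[[0,0,-0.05],[0,0,0]],[[0,0,-0.07],[0,0,0]],[[0,0,-0.07],[0,0,0]],[[0,0,-0.07],[0,0,0]]]'
python3 - <<'E'
from h import *
print(np.mean([sense()["ft_force"]],0))
p,W,d,H=wcloud();np.savez("pics/w3.npz",p=p,W=W,d=d,H=H);cv2.imwrite("pics/w3.png",p[:,:,::-1])
E
```

```text
t: 6.58
ee_pos: [552.4, -169.0, 72.3]
ee_rot: [-3.141, -0.001, 0.092]
ft_force: [-0.9, 1.4, 6.2]
finger_gap: 0.295
gripper_force: 34.1
t: 7.32
ee_pos: [551.0, -169.0, 141.0]
ee_rot: [-3.141, 0.002, 0.091]
ft_force: [-0.6, -0.7, -4.3]
finger_gap: 0.297
gripper_force: 33.3
[-0.64264969 -0.65235466 -4.29804749]
```

View pics/w3.png

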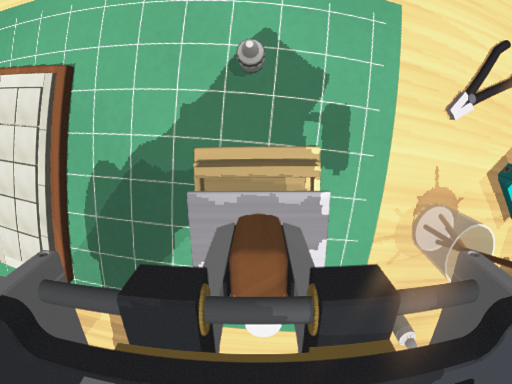

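```bash
python3 -m pendant '[[[0.003,-0.02,-0.02],[0,0,0]],[[0.005,-0.05,-0.05],[0,0,0.5]],[[0.008,-0.09,-0.08],[0,0,1.08]],[[0.011,-0.13,-0.08],[0,0,1.08]],[[0.014,-0.16,-0.08],[0,0,1.08]],[[0.015,-0.169,-0.08],[0,0,1.08]],[[0.015,-0.169,-0.08],[0,0,1.08]],[[0.015,-0.169,-0.08],[0,0,1.08]]]'
python3 - <<'E'
from h import *
p,W,d,H=wcloud();np.savez("pics/w4.npz",p=p,W=W,d=d,H=H);cv2.imwrite("pics/w4.png",p[:,:,::-1])
E
```

```text
t: 8.38
ee_pos: [551.4, -1.9, 221.8]
ee_rot: [3.14, 0.0, -0.063]
ft_force: [-0.1, -0.1, -3.5]
finger_gap: 0.296
gripper_force: 33.3
```

View pics/w4.png

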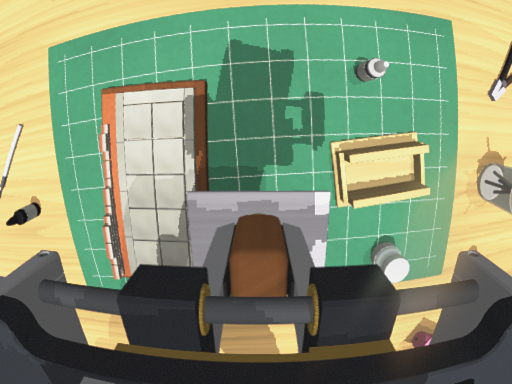

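The roller is held with no tilt. The base at left shows its far end at v≈85, its right plinth edge at u≈207, and the street's centre grout line running from (152,95) to (160,265).

Run:
```python
from h import *
f=np.load("pics/w4.npz");p,W,d=f["p"],f["W"],f["d"]
z=W[...,2];hsv=cv2.cvtColor(p,cv2.COLOR_RGB2HSV)
B=np.zeros(z.shape,bool);B[75:275,95:212]=1
g=B&(hsv[...,1]<70)&(hsv[...,2]>90)&(z>27)&(z<46)
n,l,st,_=cv2.connectedComponentsWithStats(g.astype(np.uint8));k=1+np.argmax(st[1:,4]);g=l==k
P=W[g];print(g.sum(),rect(P))
A=np.c_[P[:,:2]-[545,120],np.ones(len(P))];print("plane",np.linalg.lstsq(A,P[:,2],rcond=None)[0])
def edge(side,x0=480,x1=650):
    xs=np.arange(x0,x1,6);o=[]
    for x in xs:
        q=P[abs(P[:,0]-x)<3,1]
        o.append(np.percentile(q,side) if len(q)>20 else np.nan)
    o=np.array(o);k=np.isfinite(o);print(side,np.polyfit(xs[k]-546,o[k],1),o.round(0))
edge(1);edge(99)
for y in range(80,170,10):
    q=P[abs(P[:,1]-y)<3,0];print(y,np.percentile(q,99.5).round(1),end="; ")
pl=B&(z>14)&(z<26)
Q=W[pl];print("\nplinth",len(Q),Q.min(0),Q.max(0))
# dark grout lines: mean brightness across y', after yaw removal
V=hsv[...,2].astype(float)
for yaw in(-.09,-.07,-.05,-.03):
    c,s=np.cos(yaw),np.sin(yaw);X=P-[546,120,0];a=c*X[:,0]+s*X[:,1];b=-s*X[:,0]+c*X[:,1];v=V[g]
    hb=[v[abs(b-t)<1].mean() for t in range(-15,25)];
    ha=[v[(abs(a-t)<1)&(abs(b)<50)].mean() if ((abs(a-t)<1)).sum()>10 else 0 for t in range(-60,130)]
    print(yaw,np.argmin(hb)-15,min(hb).round(0),np.round(ha[80:]).astype(int) if yaw==-.05 else "")
```

```text
12387 (array([548.2, 131.3]), array([107.4, 254.5]), 85.4)
plane [-3.61222833e-02  4.34258404e-04  3.66143775e+01]
1 [-0.16526925 84.31277287] [93. 94. 93. 92. 93. 92. 91. 93. 93. 91. 90. 79. 78. 77. 77. 76. 76. 76.
 75. 75. 75. 74. 73. 73. 73. 72. 72. 71. 71.]
99 [-7.10056925e-02  1.81818087e+02] [187. 186. 186. 186. 184. 184. 183. 184. 183. 183. 182. 182. 181. 181.
 180. 180. 180. 179. 179. 179. 178. 177. 178. 176. 176. 177. 175. 175.
 175.]
80 671.1; 90 671.0; 100 671.5; 110 673.0; 120 673.0; 130 674.7; 140 675.3; 150 675.2; 160 676.3; 
plinth 2100 [498.88834637  55.37855792  14.01612901] [690.02309351 202.60100329  25.99383359]
-0.09 11 154.0 
-0.07 11 138.0 
-0.05 10 157.0 [193 169 158 192 205 208 209 210 210 209 210 209 210 209 207 209 211 211
 210 210 210 212 211 209 210 211 207 206 208 213 213 208 208 211 211 211
 211 207 208 210 213 211 205 205 209 204 187 177 187 198 204 202 199 199
 201 203 203 201 199 199 203 203 203 202 201 204 205 204 203 205 206 206
 208 208 207 207 209 210 210 209 206 208 209 207 208 209 207 211 212 210
 198 175 165 196 214 217 217 219 223 227 226 226 227 227 227 228 229 224
 206 191]
-0.03 8 173.0
```

```bash
python3 -m pendant '[[[0.01,-0.02,0],[0,0,0]],[[0.025,-0.045,0],[0,0,0.05]],[[0.045,-0.075,0],[0,0,0.05]],[[0.065,-0.105,0],[0,0,0.05]],[[0.078,-0.125,0.01],[0,0,0.05]],[[0.081,-0.1315,0.03],[0,0,0.05]],[[0.081,-0.1315,0.055],[0,0,0.05]],[[0.081,-0.1315,0.08],[0,0,0.05]],[[0.081,-0.1315,0.1],[0,0,0.05]],[[0.081,-0.1315,0.107],[0,0,0.05]],[[0.081,-0.1315,0.107],[0,0,0.05]]]'; python3 -c "
from h import *
print(sense()['joints'].round(2));p,W,d,H=wcloud();np.savez('pics/w5.npz',p=p,W=W,d=d,H=H);cv2.imwrite('pics/w5.png',p[:,:,::-1])"
```

```text
t: 9.8
ee_pos: [639.9, 126.1, 114.4]
ee_rot: [3.141, 0.001, -0.068]
ft_force: [-0.5, 0.2, -4.5]
finger_gap: 0.298
gripper_force: 33.3
[-0.49  0.79  0.44  1.61 -0.42  0.84 -1.52]
```

View pics/w5.png

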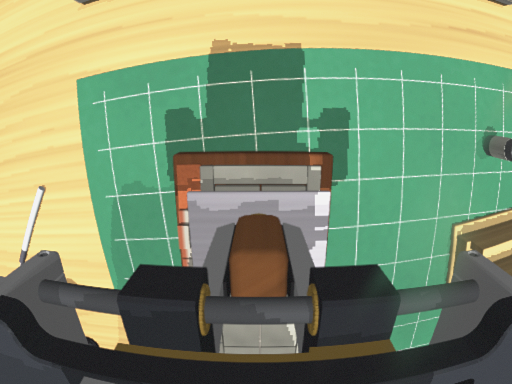

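The slabs are centred at u≈261 against the hood's 258, so I need about 2 mm to the right. I'll correct that while descending.

```bash
python3 -m pendant '[[[0,0.002,0.006],[0,0,0]],[[0,0.002,0.012],[0,0,0]],[[0,0.002,0.016],[0,0,0]],[[0,0.002,0.016],[0,0,0]]]' | grep -E "pos|ft_"; python3 -m pendant '[[[0,0,0.001],[0,0,0]],[[0,0,0.002],[0,0,0]],[[0,0,0.002],[0,0,0]]]' | grep -E "pos|ft_"
```

```text
ee_pos: [639.8, 124.7, 98.6]
ft_force: [-0.3, -0.5, -4.3]
ee_pos: [640.1, 124.6, 97.0]
ft_force: [-0.1, -0.4, -4.9]
```

```bash
for k in 1; do python3 -m pendant '[[[0,0,0.001],[0,0,0]],[[0,0,0.001],[0,0,0]]]' | grep -E "pos|ft_"; python3 -m pendant '[[[0,0,0.001],[0,0,0]],[[0,0,0.001],[0,0,0]]]' | grep -E "pos|ft_";python3 -m pendant '[[[0,0,0.001],[0,0,0]],[[0,0,0.001],[0,0,0]]]' | grep -E "pos|ft_"; python3 -m pendant '[[[0,0,0.0005],[0,0,0]],[[0,0,0.0005],[0,0,0]]]' | grep -E "pos|ft_"; done
```

```text
ee_pos: [640.1, 124.6, 95.9]
ft_force: [1.0, -0.4, -4.0]
ee_pos: [640.1, 124.6, 94.9]
ft_force: [0.1, 0.0, -3.8]
ee_pos: [640.1, 124.6, 93.9]
ft_force: [0.5, -0.5, -5.0]
ee_pos: [640.1, 124.6, 93.4]
ft_force: [0.0, -0.1, -4.3]
```

```bash
python3 -m pendant '[[[0,0,0.001],[0,0,0]],[[0,0,0.001],[0,0,0]]]' | grep -E "pos|ft_"; python3 -m pendant '[[[0,0,0.001],[0,0,0]],[[0,0,0.001],[0,0,0]]]' | grep -E "pos|ft_";python3 -m pendant '[[[0,0,0.0005],[0,0,0]],[[0,0,0.0005],[0,0,0]]]' | grep -E "pos|ft_"; python3 -m pendant '[[[0,0,0.0005],[0,0,0]],[[0,0,0.0005],[0,0,0]]]' | grep -E "pos|ft_"
```

```text
ee_pos: [640.1, 124.6, 92.4]
ft_force: [-0.2, 0.2, -3.7]
ee_pos: [640.4, 124.6, 91.7]
ft_force: [-0.0, -0.4, -4.5]
ee_pos: [640.7, 124.6, 91.5]
ft_force: [0.4, 0.1, -1.1]
ee_pos: [640.5, 124.6, 90.7]
ft_force: [0.3, -0.6, -0.7]
```

```bash
python3 -m pendant '[[[0,0,0.001],[0,0,0]],[[0,0,0.001],[0,0,0]]]' | grep -E "pos|ft_"; python3 -m pendant '[[[0,0,0.001],[0,0,0]],[[0,0,0.001],[0,0,0]]]' | grep -E "pos|ft_";python3 -m pendant '[[[0,0,0.0005],[0,0,0]],[[0,0,0.0005],[0,0,0]]]' | grep -E "pos|ft_"; python3 -m pendant '[[[0,0,0.0005],[0,0,0]],[[0,0,0.0005],[0,0,0]]]' | grep -E "pos|ft_"
```

```text
ee_pos: [640.1, 124.6, 89.4]
ft_force: [0.0, -0.4, -0.4]
ee_pos: [640.5, 124.5, 88.8]
ft_force: [0.0, -0.5, 3.3]
ee_pos: [640.9, 124.6, 88.7]
ft_force: [0.1, -0.7, 4.9]
ee_pos: [641.3, 124.5, 88.6]
ft_force: [0.4, -0.0, 7.0]
```

```bash
python3 -m pendant '[[[-0.004,0,-0.0001],[0,0,0]],[[-0.008,0,-0.0002],[0,0,0]],[[-0.012,0,-0.0003],[0,0,0]],[[-0.016,0,-0.0005],[0,0,0]],[[-0.02,0,-0.0006],[0,0,0]]]' | grep -E "pos|ft_"; python3 -m pendant '[[[-0.004,0,-0.0001],[0,0,0]],[[-0.008,0,-0.0002],[0,0,0]],[[-0.012,0,-0.0003],[0,0,0]],[[-0.016,0,-0.0005],[0,0,0]],[[-0.02,0,-0.0006],[0,0,0]]]' | grep -E "pos|ft_|rot"
```

```text
ee_pos: [622.4, 125.7, 89.3]
ft_force: [4.0, -0.6, 2.8]
ee_pos: [601.0, 127.1, 89.8]
ee_rot: [-3.141, -0.002, -0.067]
ft_force: [-0.5, 0.0, 9.2]
```

```bash
python3 -m pendant '[[[-0.004,0,-0.0002],[0,0,0]],[[-0.008,0,-0.0004],[0,0,0]],[[-0.012,0,-0.0005],[0,0,0]],[[-0.016,0,-0.0007],[0,0,0]],[[-0.02,0,-0.0008],[0,0,0]]]' | grep -E "pos|ft_"; python3 -m pendant '[[[-0.004,0,-0.0001],[0,0,0]],[[-0.008,0,-0.0002],[0,0,0]],[[-0.012,0,-0.0003],[0,0,0]],[[-0.016,0,-0.0005],[0,0,0]],[[-0.02,0,-0.0006],[0,0,0]]]' | grep -E "pos|ft_|rot"
```

```text
ee_pos: [580.8, 128.4, 90.4]
ft_force: [0.8, -0.6, 8.6]
ee_pos: [560.9, 129.7, 91.0]
ee_rot: [-3.141, -0.001, -0.067]
ft_force: [0.8, -0.8, 9.2]
```

Steady at about 13 N contact, so I'll continue.

```bash
python3 -m pendant '[[[-0.004,0,-0.0002],[0,0,0]],[[-0.008,0,-0.0004],[0,0,0]],[[-0.012,0,-0.0005],[0,0,0]],[[-0.016,0,-0.0007],[0,0,0]],[[-0.02,0,-0.0008],[0,0,0]]]' | grep -E "pos|ft_"; python3 -m pendant '[[[-0.004,0,-0.0001],[0,0,0]],[[-0.008,0,-0.0003],[0,0,0]],[[-0.012,0,-0.0004],[0,0,0]],[[-0.016,0,-0.0005],[0,0,0]],[[-0.02,0,-0.0007],[0,0,0]]]' | grep -E "pos|ft_|rot"
```

```text
ee_pos: [540.7, 131.0, 91.6]
ft_force: [1.3, -1.5, 9.1]
ee_pos: [520.4, 132.3, 92.1]
ee_rot: [-3.142, -0.0, -0.067]
ft_force: [1.0, -1.4, 9.2]
```

```bash
python3 -m pendant '[[[-0.004,0,-0.0001],[0,0,0]],[[-0.008,0,-0.0003],[0,0,0]],[[-0.012,0,-0.0004],[0,0,0]],[[-0.016,0,-0.0005],[0,0,0]],[[-0.02,0,-0.0006],[0,0,0]]]' | grep -E "pos|ft_"; python3 -m pendant '[[[-0.004,0,-0.0001],[0,0,0]],[[-0.008,0,-0.0003],[0,0,0]],[[-0.012,0,-0.0004],[0,0,0]],[[-0.016,0,-0.0005],[0,0,0]],[[-0.02,0,-0.0006],[0,0,0]]]' | grep -E "pos|ft_|rot"
```

```text
ee_pos: [500.4, 133.6, 92.8]
ft_force: [1.2, -0.7, 9.8]
ee_pos: [481.4, 134.9, 93.3]
ee_rot: [3.142, -0.002, -0.068]
ft_force: [2.0, -1.1, 8.8]
```

```bash
python3 -m pendant '[[[-0.004,0,-0.0001],[0,0,0]],[[-0.008,0,-0.0003],[0,0,0]],[[-0.012,0,-0.0004],[0,0,0]],[[-0.016,0,-0.0005],[0,0,0]],[[-0.02,0,-0.0006],[0,0,0]],[[-0.024,0,-0.0007],[0,0,0]],[[-0.028,0,-0.0009],[0,0,0]],[[-0.032,0,-0.001],[0,0,0]],[[-0.032,0,-0.001],[0,0,0]]]' | grep -E "pos|ft_"
```

```text
ee_pos: [447.6, 137.0, 94.2]
ft_force: [0.6, -1.4, 10.9]
```

```bash
python3 -m pendant '[[[0.005,0,0.0001],[0,0,0]],[[0.01,0,0.0003],[0,0,0]],[[0.015,0,0.0004],[0,0,0]],[[0.02,0,0.0005],[0,0,0]],[[0.025,0,0.0007],[0,0,0]],[[0.03,0,0.0008],[0,0,0]],[[0.035,0,0.001],[0,0,0]],[[0.04,0,0.0011],[0,0,0]],[[0.045,0,0.0013],[0,0,0]],[[0.05,0,0.0014],[0,0,0]],[[0.055,0,0.0015],[0,0,0]],[[0.06,0,0.0017],[0,0,0]],[[0.065,0,0.0018],[0,0,0]],[[0.07,0,0.002],[0,0,0]],[[0.075,0,0.0021],[0,0,0]],[[0.08,0,0.0022],[0,0,0]],[[0.085,0,0.0024],[0,0,0]],[[0.09,0,0.0025],[0,0,0]],[[0.095,0,0.0027],[0,0,0]]]' | grep -E "pos|ft_"
```

```text
ee_pos: [542.7, 131.0, 91.5]
ft_force: [0.6, -0.7, 9.9]
```

```bash
python3 -m pendant '[[[0.005,0,0.0001],[0,0,0]],[[0.01,0,0.0003],[0,0,0]],[[0.015,0,0.0004],[0,0,0]],[[0.02,0,0.0005],[0,0,0]],[[0.025,0,0.0007],[0,0,0]],[[0.03,0,0.0008],[0,0,0]],[[0.035,0,0.001],[0,0,0]],[[0.04,0,0.0011],[0,0,0]],[[0.045,0,0.0013],[0,0,0]],[[0.05,0,0.0014],[0,0,0]],[[0.055,0,0.0015],[0,0,0]],[[0.06,0,0.0017],[0,0,0]],[[0.065,0,0.0018],[0,0,0]],[[0.07,0,0.002],[0,0,0]],[[0.075,0,0.0021],[0,0,0]],[[0.08,0,0.0022],[0,0,0]],[[0.085,0,0.0024],[0,0,0]],[[0.09,0,0.0025],[0,0,0]],[[0.095,0,0.0027],[0,0,0]]]' | grep -E "pos|ft_"
```

```text
ee_pos: [637.4, 125.0, 88.8]
ft_force: [-0.0, 0.1, 8.8]
```

Both strokes are done. I'll lift, step aside and inspect.

```bash
python3 -m pendant '[[[0,0,-0.01],[0,0,0]],[[0,0,-0.04],[0,0,0]],[[0,0,-0.08],[0,0,0]],[[-0.02,0.03,-0.11],[0,0,0]],[[-0.045,0.07,-0.13],[0,0,0]],[[-0.065,0.1,-0.133],[0,0,0]],[[-0.081,0.131,-0.133],[0,0,0]],[[-0.081,0.131,-0.133],[0,0,0]],[[-0.081,0.131,-0.133],[0,0,0]]]' | grep -E "t:|pos|ft_"
python3 - <<'E'
from h import *
p,W,d,H=wcloud();cv2.imwrite("pics/w6.png",cv2.resize(p[70:280,80:220,::-1],None,fx=2.8,fy=2.8,interpolation=cv2.INTER_CUBIC))
Q=W.reshape(-1,3);a=np.array([np.cos(.07),-np.sin(.07)]);b=np.array([np.sin(.07),np.cos(.07)])
X=Q[:,:2]-[545.5,130.8];A=X@a;Bc=X@b;ok=(Q[:,2]>25)&(Q[:,2]<45)
med=lambda m:np.median(Q[m&ok,2]).round(2) if (m&ok).sum()>15 else None
for c in(90,45,0,-45):
    k=[abs(A-c)<16];print(c,"kerb r",med(k[0]&(abs(Bc+46)<3)),"r",med(k[0]&(abs(Bc+20)<13)),"l",med(k[0]&(abs(Bc-20)<13)),"kerb l",med(k[0]&(abs(Bc-46)<3)))
E
```

```text
t: 25.72
ee_pos: [547.3, 0.5, 220.6]
ee_rot: [-3.141, 0.003, -0.067]
ft_force: [0.6, 0.7, -4.7]
90 kerb r 31.76 r 31.61 l 31.67 kerb l 31.69
45 kerb r 33.1 r 32.98 l 32.94 kerb l 32.74
0 kerb r 34.11 r 34.31 l 34.38 kerb l 34.42
-45 kerb r None r 35.67 l 35.63 kerb l 35.75
```

View pics/w6.png

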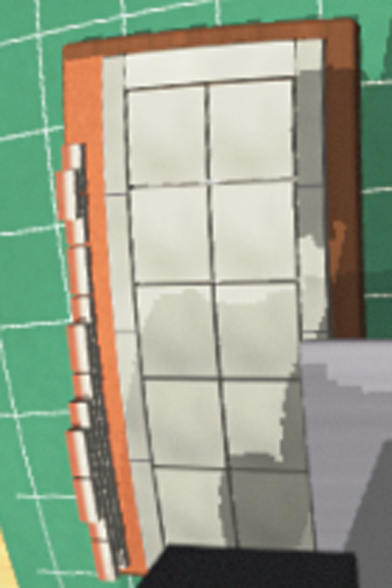

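Rows 2–5 look flush to within about 0.3 mm, and row 1 lies on the same straight line by feel. I'll confirm row 1 with the fixed cameras.

Run:
```python
from h import *
a=np.array([np.cos(.07),-np.sin(.07)]);b=np.array([np.sin(.07),np.cos(.07)])
for n in("side","scene"):
  P=[]
  for i in range(3): p,W=cloud(n);P.append(W.reshape(-1,3))
  Q=np.median(P,0)
  X=Q[:,:2]-[545.5,130.8];A=X@a;Bc=X@b;ok=(Q[:,2]>25)&(Q[:,2]<45)
  def med(m): return np.median(Q[m&ok,2]+.0284*A[m&ok]).round(2) if (m&ok).sum()>8 else None
  for c in(90,45,0,-45,-90):
    k=abs(A-c)<16;print(n,c,[med(k&(abs(Bc-t)<w)) for t,w in((-46,4),(-20,13),(20,13),(46,4))])
  print("end kerb",med((abs(A+120)<5)&(abs(Bc)<35)))
```

```text
side 90 [np.float64(34.02), np.float64(34.14), np.float64(34.12), np.float64(34.33)]
side 45 [np.float64(34.91), np.float64(34.08), np.float64(34.16), np.float64(34.44)]
side 0 [np.float64(34.23), np.float64(34.33), np.float64(34.39), np.float64(34.45)]
side -45 [np.float64(34.52), np.float64(34.34), np.float64(34.28), np.float64(34.18)]
side -90 [np.float64(34.41), np.float64(34.31), np.float64(34.45), np.float64(34.66)]
end kerb 34.54
scene 90 [np.float64(33.39), np.float64(33.55), np.float64(33.33), np.float64(33.72)]
scene 45 [np.float64(32.8), np.float64(33.53), np.float64(33.58), np.float64(33.45)]
scene 0 [np.float64(32.89), np.float64(33.83), np.float64(33.72), np.float64(33.91)]
scene -45 [np.float64(32.85), np.float64(33.6), np.float64(33.62), np.float64(33.27)]
scene -90 [np.float64(32.97), np.float64(33.87), np.float64(33.9), np.float64(33.26)]
end kerb 33.87
```

All ten slabs are flush. Now back to the stand.

```bash
python3 -m pendant '[[[0.003,0.02,0],[0,0,-0.2]],[[0.006,0.05,0],[0,0,-0.6]],[[0.009,0.09,0],[0,0,-1.14]],[[0.013,0.13,0],[0,0,-1.14]],[[0.015,0.155,0],[0,0,-1.14]],[[0.0164,0.1685,0],[0,0,-1.14]],[[0.0164,0.1685,0.03],[0,0,-1.14]],[[0.0164,0.1685,0.06],[0,0,-1.14]],[[0.0164,0.1685,0.08],[0,0,-1.14]],[[0.0164,0.1685,0.08],[0,0,-1.14]],[[0.0164,0.1685,0.08],[0,0,-1.14]]]' | grep -E "t:|pos|rot|ft_"
```

```text
t: 27.45
ee_pos: [554.5, -169.5, 142.1]
ee_rot: [3.141, -0.001, 0.093]
ft_force: [0.1, 0.0, -3.7]
```

```bash
python3 -m pendant '[[[-0.0022,-0.0007,0.02],[0,0,0]],[[-0.0022,-0.0007,0.035],[0,0,0]],[[-0.0022,-0.0007,0.035],[0,0,0]],[[-0.0022,-0.0007,0.035],[0,0,0]]]' | grep -E "t:|pos|rot|ft_"
python3 - <<'E'
from h import *
p,W,d,H=wcloud();f=np.load("pics/w3.npz")
for W,H in((f["W"],f["H"]),(W,H)):
    T=(W.reshape(-1,3)-H[:3,3])@H[:3,:3]
    m=(T[:,2]>8)&(T[:,2]<16)&(abs(T[:,1])<44)&(T[:,0]<50)&(T[:,0]>0)
    print(m.sum(),T[m,2].mean(),np.percentile(T[m,0],[50,98,99.8]).round(1),np.polyfit(T[m,0],T[m,2],1))
E
```

```text
t: 27.95
ee_pos: [552.0, -169.5, 107.0]
ee_rot: [3.141, -0.001, 0.092]
ft_force: [0.5, -1.0, -3.7]
4819 11.374012313073534 [19.9 30.6 30.9] [ 0.01207259 11.14420564]
4815 11.396224394609357 [19.9 30.6 30.9] [ 0.01170008 11.17366998]
```

The tool hasn't slipped in the grip. Lowering it in.

```bash
python3 -m pendant '[[[0,0,0.008],[0,0,0]],[[0,0,0.016],[0,0,0]],[[0,0,0.024],[0,0,0]],[[0,0,0.03],[0,0,0]],[[0,0,0.033],[0,0,0]],[[0,0,0.033],[0,0,0]]]' | grep -E "t:|pos|rot|ft_"; python3 -m pendant '[[[0,0,0.001],[0,0,0]],[[0,0,0.002],[0,0,0]],[[0,0,0.0025],[0,0,0]],[[0,0,0.0025],[0,0,0]]]' | grep -E "t:|pos|rot|ft_"
```

```text
t: 28.75
ee_pos: [551.3, -169.3, 73.1]
ee_rot: [-3.141, 0.0, 0.092]
ft_force: [-0.4, -0.6, -4.8]
t: 29.25
ee_pos: [551.6, -169.4, 72.3]
ee_rot: [-3.141, -0.001, 0.092]
ft_force: [-2.6, 0.9, 5.9]
```

```bash
python3 -m pendant '[[[0,0,-0.001],[0,0,0]],[[0,0,-0.001],[0,0,0]],[[0,0,-0.001],[0,0,0]],[[0,0,-0.001],[0,0,0]],[[0,0,-0.001],[0,0,0]]]' 0.45; python3 -m pendant '[[[0,0,-0.008],[0,0,0]],[[0,0,-0.03],[0,0,0]],[[0,0,-0.06],[0,0,0]],[[0,0,-0.09],[0,0,0]],[[0,0,-0.13],[0,0,0]],[[0,0,-0.16],[0,0,0]],[[0,0,-0.16],[0,0,0]],[[0,0,-0.16],[0,0,0]]]'
python3 - <<'E'
from h import *
p,W,d,H=wcloud();cv2.imwrite("pics/w7.png",p[:,:,::-1]);z=W[...,2]
near=(abs(W[...,0]-552)<70)&(abs(W[...,1]+169)<75)
for a,b in((112,125),(58,66),(24,36)):
    m=near&(z>a)&(z<b);print(a,m.sum(),rect(W[m]),W[m,2].mean())
E
```

```text
t: 29.88
ee_pos: [552.1, -170.6, 72.4]
ee_rot: [3.14, -0.002, 0.091]
ft_force: [0.5, -3.7, 3.7]
finger_gap: 0.548
gripper_force: 2.1
t: 30.88
ee_pos: [550.5, -168.1, 230.9]
ee_rot: [-3.14, 0.002, 0.093]
ft_force: [0.1, -0.3, -0.4]
finger_gap: 0.552
gripper_force: 0.0
112 976 (array([ 552.1, -170. ]), array([34.8, 28. ]), 5.5) 119.83679490207136
58 2995 (array([ 553.1, -168.7]), array([ 64.8, 104. ]), 5.4) 61.000164780939315
24 584 (array([ 553.1, -167.4]), array([ 66.5, 122.5]), 5.6) 31.97403283273314
```

View pics/w7.png

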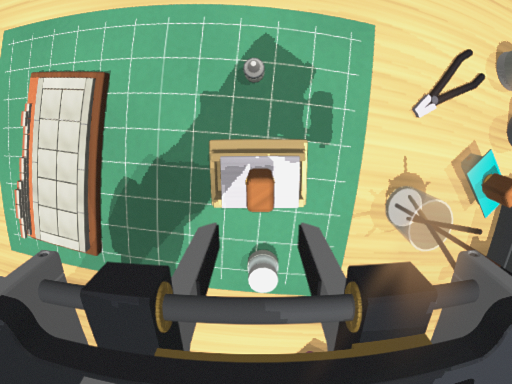

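The roller stands seated in its stand at (258,185), at its original height, released and within 3 mm of centre. Nothing else has moved.

```bash
python3 -c "
from workcell import *
print(hand_in())"
```

```text
the job is handed in; nothing more can be done
None
```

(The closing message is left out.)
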